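# Swing the stand magnifier over the pointed sherd

## Task

Set up the small jointed magnifier on the round foot (not the big ring lamp) for looking at the longer, pointed sherd that lies on a foam pad (not the squarish one on the other pad): tip the raised lens down until it is fully level and swing the two bars so that the lens stands centred over that sherd, the whole of it within the ring seen from straight above. Leave the sherds, their pads and everything else on the table where they are, and let go of the magnifier.

Things in the scene. Friction and masses are not known exactly. Their poses are not given: they have to be found in the camera images.
- post_top (a point): axis of the magnifier's upright post, 190 mm above the table, at the middle height of the bars. The stand is a round dark foot (110 mm across, 34 mm high, fixed to the table) with a 16 mm post. Everything of the magnifier that swings lies between 178 and 210 mm above the table, except the lens while it is tipped up. Wheels of 20 mm diameter top the post and the elbow (top at 210 mm).
- elbow (a point): axis of the elbow, the vertical hinge between the inner and the outer bar, 170 mm from the post axis, 190 mm above the table. The inner bar is straight, 12 mm wide and 14 mm high, from post to elbow; round knuckles of 26 mm diameter at both its ends.
- tip_axis (a point): far end of the outer bar: middle of the horizontal axis, square to the bar, on which the lens tips; 110 mm from the elbow axis, 190 mm above the table. The outer bar is straight, 12 mm wide and 14 mm high, with a fork 32 mm wide in its last 17 mm.
- lens_centre (a point): centre of the lens: clear glass in a black ring, 100 mm outer and 86 mm inner diameter, 12 mm thick. It lies 60 mm from the tip axis, in line with the outer bar, so that with a level lens it is 170 mm from the elbow and 190 mm above the table. The outermost point of the ring is 110 mm from the tip axis.
- inner_bar (a joint): swing of the inner bar about the post, rad, counter-clockwise seen from above; range -1.15 to 2.55, near 0 at the start. Stiff (1.4 N m, about 11 N at 130 mm from the post) and stays where it is left. Swinging it carries the outer bar and lens along.
- outer_bar (a joint): swing of the outer bar about the elbow, rad, counter-clockwise seen from above; -0.2: in line with the inner bar, straight on; range -0.5 to 2.4, near 0 at the start. Easier (0.25 N m, about 1.5 N at the lens), so pushing the outer bar or the lens sideways turns the elbow while the stiffer inner bar stays. Stays where it is left.
- lens (a joint): tipping of the lens, rad; 0: level, against its stop; positive: its outer edge raised above the bar (range 0 to 1.0). Stays where it is left; pressing the outer edge down takes about 2 N.
- pointed_sherd_centre (a point): centre of the sherd to be looked at: a pointed, roughly triangular porcelain fragment, 48x30 mm, 10 mm thick, lying loose on a black foam pad; this point is 28 mm above the table.
- square_sherd_centre (a point): centre of the other sherd: squarish porcelain fragment, 36x33 mm, 10 mm thick, loose on the other black foam pad; not to be looked at, leave it there.
- pad_a: black foam pad under the pointed sherd, 75x110x23 mm, loose; origin at the centre of its underside, long side along its y axis.
- pad_b: the like foam pad under the squarish sherd.
- swab_cup: clear plastic cup with swabs, 64x78x100 mm, loose bystander; origin at the underside.
- eraser: small eraser, 21x45x12 mm, loose bystander; origin at the centre of its underside.

How it is judged:
By the outcome, as a careful person would: the job done as asked, in the order asked, and still so for the second after the job is handed in, with the robot touching nothing.
It also fails if it takes over 61 s, if anything falls off the work surface, if the arm or the gripper's body presses on something with over 40 N, if the wrist force passes 120 N, or if a joint passes its speed limit or range.

## Robot

A 6-joint arm with a two-finger parallel gripper is mounted at the origin on a cart in front of the work surface, level with it; the furniture and walls round the work are solid. World frame = base frame: x ahead of the robot, y to its left, z up, the work surface at z = 0. Lengths are in m, angles in rad, forces in N, time in s.
With the tool pointing down it reaches from about 0.35 to 0.875 m from the base axis. Payload 4.2 kg.
Tool frame: the origin (TCP) lies on the centre line of the jaws, within the pads' length; the fingertips stand 11 mm ahead of it and the grasp point (between the pads) lies 8 mm behind it; x points along the fingers, y is the direction in which the jaws open and shut, and the axes are right-handed (so a half turn about x gives the same grasp; the last joint's range is limited). The gripper opens to 87 mm and grips with 3 to 60 N. Pads are 19 mm wide; open, the fingers measure 117 mm over their backs; the gripper's body (75 mm by 190 mm) begins 51 mm behind the grasp point.
Start: joints at [1.467, 0.385, 0.008, 0, -1.194, -0.259], TCP at [0.222, 0.584, 0.234] pointing down, gripper open.
Joint ranges: [-3.14, 3.14], [-1.21, 2.06], [-1.07, 1.41], [-3.16, 2.05], [-2.99, -0.16], [-3.1, 3.1]. Speed limits (rad/s): [2.79, 2.79, 3.14, 3.14, 3.14, 3.14].

## Interface

Orientations are given as [roll, pitch, yaw] about the fixed x, y, z axes, in that order (R = Rz(yaw) Ry(pitch) Rx(roll)).
In Python, from plant import ctrl, vision gives the robot as it stands.
- The arm moves only by the tool play_rows, never from a script. Its argument "steps" is a list of rows, each an object with "linear": the shift along the tool's x, y, z in mm, a list of three; "twist": the turn about the tool's x in rad. A call has exactly 5 rows; each row is the pose to reach, as a shift and turn from the pose commanded when the call began, along the tool's axes at that moment; what a row does not reach only later rows make up. A row lasts 1/8 s, in which the tool goes at most 62.5 mm and 10.7 degrees, less where a joint would pass 70% of its speed; a pose out of reach is approached as far as the arm can. A call with a gripper value outside its range is refused whole. "hand" is the opening, from -1 (shut) to 1 (fully open), set as the call begins (left out, the last holds). The fingers move at their own pace and stop on an object; "newtons" is the grip in N (left out, the last holds). Time passes only in rows, so rows that repeat a pose let the fingers close, or fill a call up. It gives the time, the measured TCP pose, the force and the opening at its end, in the units of the state.
- ctrl.read_state(): the state, without advancing time (a new reading comes with each control period).
- vision.get_image(name): name is "side" or "top"; returns the picture (400x640x3 uint8, red, green, blue); there is no depth.
- vision.camera_model(name): a dict with "fx", "fy", "cx", "cy" (pixels), "k1" (the pictures are not rectified: a ray, as slopes to the right and down, at radius r is drawn at 1 + k1 r^2 times it, then the intrinsics apply), "extrinsics" (4x4, takes a point from camera to world coordinates). Camera axes: x right, y up, looking along -z (the intrinsics and any distortion apply to the point x, -y, -z); pixel columns grow to the right and rows downward; lengths in m; the calibration is good to about 2 mm. A picture is of the moment at which its call begins. camera_model takes no time and is no camera call.
- ctrl.job_done(): hands the job in, once; it reports no verdict.
The state is a dict: "t": time; "qpos": joint angles; "joint_velocities": joint speeds; "tau": joint torques, N m; "position": TCP position; "tcp_rot": TCP orientation; "ft_force": force on the tool from outside, world axes, zero at the start; "torque": the same for the moment, N m; "opening": finger opening in m.
Only numpy, scipy, OpenCV 4.12 (cv2) and the standard library are available. Lean on these libraries where they do the work, as an engineer would, in place of code of your own. Each camera call takes 0.05 s, during which the arm holds its last target.

## Working session

There is one attempt and no reset: what is moved stays moved. The work goes in short steps, Python scripts to look and compute and a tool call to move; the robot and the scene stay as the last step left them, time stands still between calls to the robot, and variables do not carry over. Pictures are saved under pics/ and viewed, and the job is handed in when it is done.

Besides the shell and the picture viewer there is one more tool, called after "Call:" as name(argument=value, ...) on one line, values as JSON. play_rows: Moves the arm, as the interface text tells. Its arguments: {"type":"object","properties":{"steps":{"type":"array","items":{"type":"object","properties":{"linear":{"type":"array","items":{"type":"number"}},"twist":{"type":"number"}}}},"hand":{"type":"number"},"newtons":{"type":"number"}},"required":["steps"]}

```bash
mkdir -p pics; ls
python3 - <<'E'
from plant import ctrl, vision
import cv2
for n in ("side","top"):
    im=vision.get_image(n); cv2.imwrite(f"pics/{n}0.png",im[:,:,::-1])
    m=vision.camera_model(n); print(n,m)
s=ctrl.read_state()
for k in s: print(k,s[k])
E
```

```text
pics
side {'fx': 508.2187229071202, 'fy': 508.2187229071202, 'cx': 306.92173173700695, 'cy': 200.05356276604743, 'k1': -0.0696726250361416, 'extrinsics': array([[-0.99991955, -0.00875484, -0.00917909,  0.54638165],
       [-0.00395671, -0.4722572 ,  0.88145192,  1.43438927],
       [-0.01205186,  0.88141732,  0.47218457,  0.92328005],
       [ 0.        ,  0.        ,  0.        ,  1.        ]])}
top {'fx': 410.8770986719718, 'fy': 410.8770986719718, 'cx': 314.2401635102386, 'cy': 194.35435356367117, 'k1': -0.04978537994197463, 'extrinsics': array([[ 0.00207973,  0.98941753, -0.14508142,  0.39859259],
       [-0.99984702,  0.00457702,  0.01688134,  0.01707546],
       [ 0.01736673,  0.14502412,  0.9892757 ,  1.18332383],
       [ 0.        ,  0.        ,  0.        ,  1.        ]])}
t 0.1
qpos [ 1.46657197e+00  3.85458025e-01  6.78456938e-03 -4.50864159e-04
 -1.19402700e+00 -2.58590613e-01]
joint_velocities [ 7.92620277e-05 -1.57231180e-03  2.41648948e-03  2.03567505e-03
 -1.66660012e-03 -6.54841187e-04]
tau [-4.48115998e-04 -3.91688704e+01  1.87935823e+01  4.23182532e+00
  1.34762013e-02 -7.52938422e-05]
position [0.22161831 0.58383376 0.23258833]
tcp_rot [ 1.61283282  1.56884663 -1.89174108]
ft_force [ 0.589056   -0.83026593  0.0905036 ]
torque [-0.01489808 -0.00178974 -0.00642014]
opening 0.08742968454759588
```

View pics/side0.png

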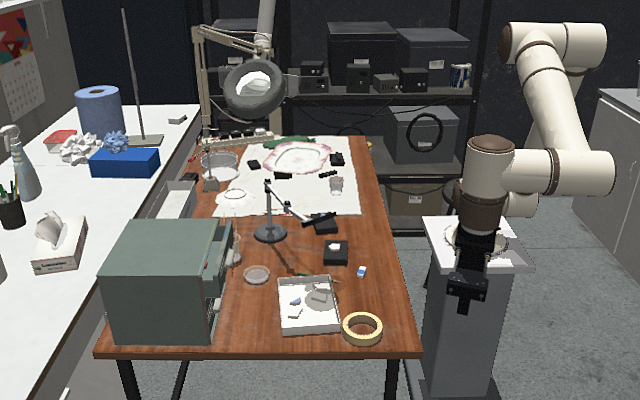

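View pics/top0.png

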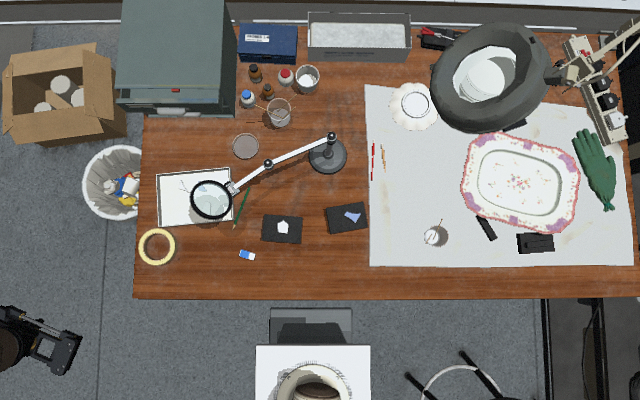

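Run:
```python
import cv2
a=cv2.imread("pics/top0.png")[110:270,180:380]; cv2.imwrite("pics/tz.png",cv2.resize(a,None,fx=4,fy=4*0.9,interpolation=cv2.INTER_CUBIC)[:600])
a=cv2.imread("pics/side0.png")[170:340,200:400]; cv2.imwrite("pics/sz.png",cv2.resize(a,None,fx=3.5,fy=3.5,interpolation=cv2.INTER_CUBIC))
```

```text
(no output)
```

View pics/tz.png

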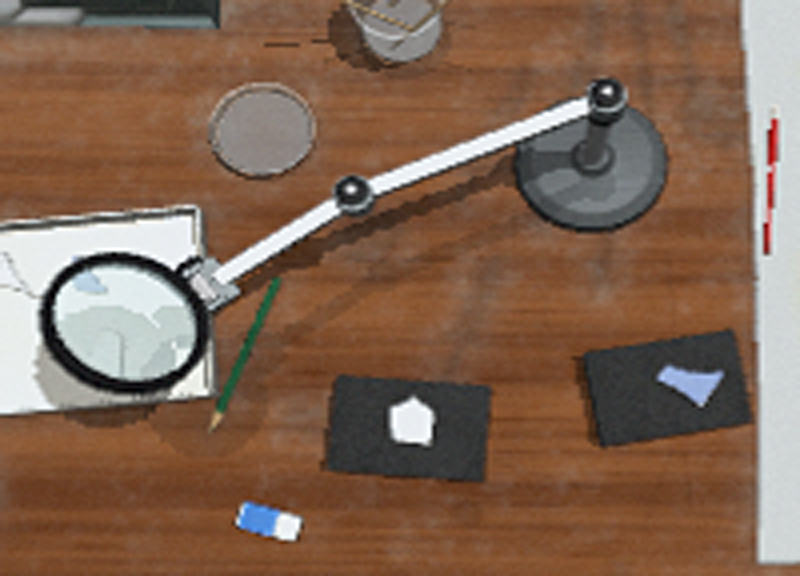

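View pics/sz.png

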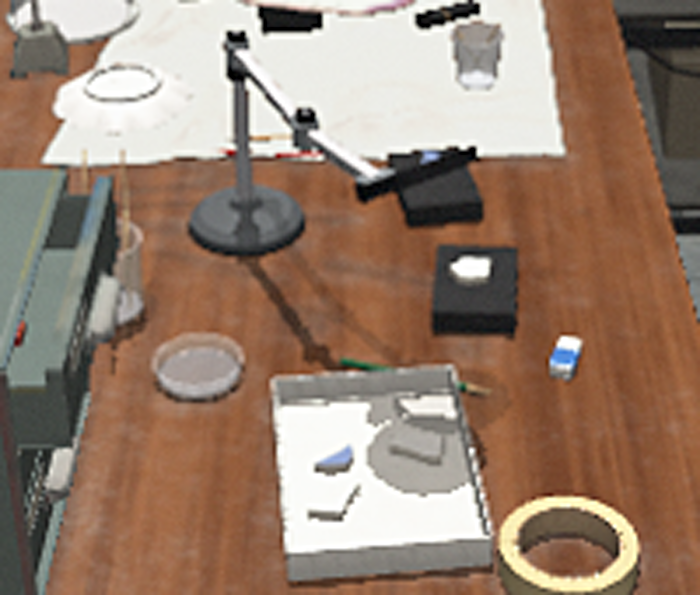

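```bash
cat > h.py <<'E'
import numpy as np, cv2
from plant import ctrl, vision
def ray(n,u,v):
    m=vision.camera_model(n); K=np.array([[m['fx'],0,m['cx']],[0,m['fy'],m['cy']],[0,0,1]])
    p=cv2.undistortPoints(np.array([[[u,v]]],float),K,np.array([m['k1'],0,0,0,0]))[0,0]
    E=m['extrinsics']; d=E[:3,:3]@np.array([p[0],-p[1],-1]); return E[:3,3],d
def atz(n,u,v,z):
    c,d=ray(n,u,v); return c+d*(z-c[2])/d[2]
def tri(a,b):
    (c1,d1),(c2,d2)=ray("top",*a),ray("side",*b)
    s=np.linalg.lstsq(np.stack([d1,-d2],1),c2-c1,rcond=None)[0]
    p,q=c1+d1*s[0],c2+d2*s[1]; return (p+q)/2,np.linalg.norm(p-q)
def proj(n,P):
    m=vision.camera_model(n);E=m['extrinsics'];q=E[:3,:3].T@(np.asarray(P,float)-E[:3,3])
    x,y=q[0]/-q[2],-q[1]/-q[2];f=1+m['k1']*(x*x+y*y);return np.array([m['cx']+m['fx']*x*f,m['cy']+m['fy']*y*f])
E
python3 - <<'E'
from h import *
np.set_printoptions(precision=4,suppress=True)
T=lambda x,y:(180+x/4,110+y/3.6); S=lambda x,y:(200+x/3.5,170+y/3.5)
im=cv2.imread("pics/top0.png").astype(int); sub=np.zeros(im.shape[:2],bool); sub[195:245,325:375]=1
m=sub&(im[:,:,0]>130)&(im[:,:,0]>im[:,:,2]+20)
v,u=np.nonzero(m); print("sherd px",len(u),u.mean(),v.mean(),u.min(),u.max(),v.min(),v.max())
sc=atz("top",u.mean()+0,v.mean(),.033); print("sherd centroid",sc)
P=np.array([atz("top",a,b,.033)[:2] for a,b in zip(u,v)]).astype(np.float32)
print("enclosing",cv2.minEnclosingCircle(P), cv2.minAreaRect(P))
print("sherd tri",tri((u.mean(),v.mean()),S(432,156)))
print("post",tri(T(607,92),S(236,40)),atz("top",*T(607,92),.21))
print("elbow",tri(T(354,190),S(306,117)),atz("top",*T(354,190),.21))
print("fork",tri(T(212,283),S(372,180)),atz("top",*T(212,283),.197))
print("lens ctr",tri(T(126,321),S(420,172)))
print("lens far (tri)",tri(T(48,300),S(420,172)))
for nm,c in dict(padB=[(333,376),(490,387),(484,481),(326,470)],padA=[(584,353),(731,330),(751,424),(602,446)]).items():
    print(nm,[atz("top",*T(*p),.023)[:2] for p in c])
print("eraser",atz("top",*T(270,520),.012),"cup",atz("top",*T(400,30),.05))
print("tape",atz("top",157,246,.02))
print("box corner",atz("top",*T(200,210),.03),atz("top",*T(212,397),.03))
E
```

```text
sherd px 91 352.45054945054943 215.8901098901099 345 360 212 221
sherd centroid [ 0.5065 -0.1102  0.033 ]
enclosing ((0.5113384127616882, -0.11049669235944748), 0.02155112847685814) ((0.5045176148414612, -0.10976376384496689), (0.042413804680109024, 0.023936675861477852), 85.41875457763672)
sherd tri (array([ 0.5057, -0.1097,  0.038 ]), np.float64(0.0006832730469038707))
post (array([ 0.6891, -0.0426,  0.2018]), np.float64(0.0008357665571152024)) [ 0.6872 -0.0421  0.21  ]
elbow (array([0.6187, 0.1119, 0.2042]), np.float64(0.0012822670011097648)) [0.618  0.1113 0.21  ]
fork (array([0.5596, 0.1983, 0.1922]), np.float64(0.004701259399169605)) [0.5564 0.1975 0.197 ]
lens ctr (array([0.5252, 0.2422, 0.2257]), np.float64(0.002516422609897408))
lens far (tri) (array([0.5306, 0.2821, 0.2499]), np.float64(0.011842115958583888))
padB [array([0.5106, 0.1415]), array([0.5024, 0.0304]), array([0.4289, 0.0341]), array([0.437, 0.145])]
padA [array([ 0.5296, -0.0362]), array([ 0.5483, -0.1413]), array([ 0.4738, -0.1544]), array([ 0.4564, -0.0488])]
eraser [0.3982 0.185  0.012 ] cup [0.7847 0.0964 0.05  ]
tape [0.4202 0.4395 0.02  ]
box corner [0.6418 0.2385 0.03  ] [0.4931 0.2254 0.03  ]
```

```bash
cat >> h.py <<'E'
from scipy.spatial.transform import Rotation as Ro
P0=np.array([.6878,-.0422])
def u2(a): return np.array([np.cos(a),np.sin(a)])
def model(P,b1,b2,t):
    "points: post,elbow wheel tops, ring outer/inner centreline"
    e=P+.17*u2(b1); tip=e+.11*u2(b2)
    a=np.linspace(0,2*np.pi,40,endpoint=False); d=u2(b2); n=np.array([-d[1],d[0]])
    ring=[]
    for R in (.05,.043):
        for x in a:
            l=.06+R*np.cos(x); xy=tip+d*(l*np.cos(t))+n*R*np.sin(x); ring.append([*xy,.19+l*np.sin(t)])
    return np.array([[*P,.21],[*e,.21],[*tip,.19]]),np.array(ring)
def overlay(n,im,P,b1,b2,t,fn,box,k):
    k0=[p for s in model(P,b1,b2,t) for p in s]; x0,y0,x1,y1=box
    o=cv2.resize(im[y0:y1,x0:x1],None,fx=k,fy=k,interpolation=cv2.INTER_CUBIC)
    for p in k0:
        q=(proj(n,p)-[x0,y0]+.5)*k; cv2.circle(o,(int(q[0]),int(q[1])),1,(0,0,255),-1)
    cv2.imwrite(fn,o)
def snap(tag,b1,b2,t,P=P0):
    A=vision.get_image("top")[:,:,::-1].copy(); B=vision.get_image("side")[:,:,::-1].copy()
    cv2.imwrite(f"pics/top_{tag}.png",A);cv2.imwrite(f"pics/side_{tag}.png",B)
    overlay("top",A,P,b1,b2,t,"/tmp/a.png",(180,110,380,270),3); overlay("side",B,P,b1,b2,t,"/tmp/b.png",(230,160,430,290),3)
    a,b=cv2.imread("/tmp/a.png"),cv2.imread("/tmp/b.png")
    cv2.imwrite(f"pics/ov_{tag}_t.png",a);cv2.imwrite(f"pics/ov_{tag}_s.png",b)
def rows(wps,pos=None,rot=None):
    "wps: list of (x,y,z,dyaw_world deg ccw) -> rows in tool frame"
    s=ctrl.read_state(); R=Ro.from_euler('xyz',s['tcp_rot']).as_matrix(); p=s['position']
    print("pos",p.round(4),"toolx",R[:,0].round(3),"y",R[:,1].round(3),"yawY",np.degrees(np.arctan2(R[1,1],R[0,1])).round(1))
    for w in wps: print((R.T@(np.array(w[:3])-p)*1e3).round(1), "twist",round(-np.radians(w[3]),3))
E
python3 - <<'E'
from h import *
A=cv2.imread("pics/top0.png");B=cv2.imread("pics/side0.png")
b1,b2,t=np.radians(114.4),np.radians(125),.62
overlay("top",A,P0,b1,b2,t,"pics/o1.png",(180,110,380,270),4)
overlay("side",B,P0,b1,b2,t,"pics/o2.png",(250,160,370,240),6)
rows([])
E
```

```text
pos [0.2216 0.5838 0.2326] toolx [-0.001 -0.002 -1.   ] y [-0.355 -0.935  0.002] yawY -110.8
```

View pics/o1.png

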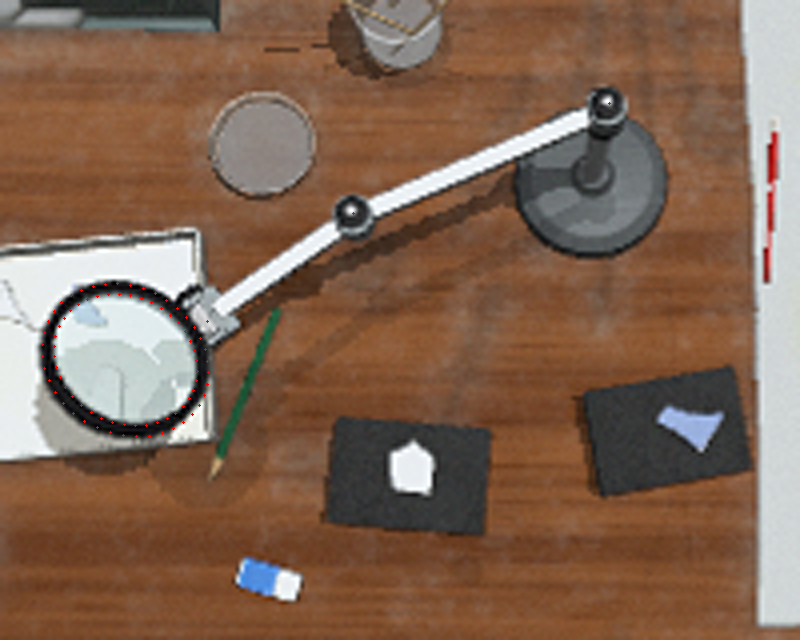

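View pics/o2.png

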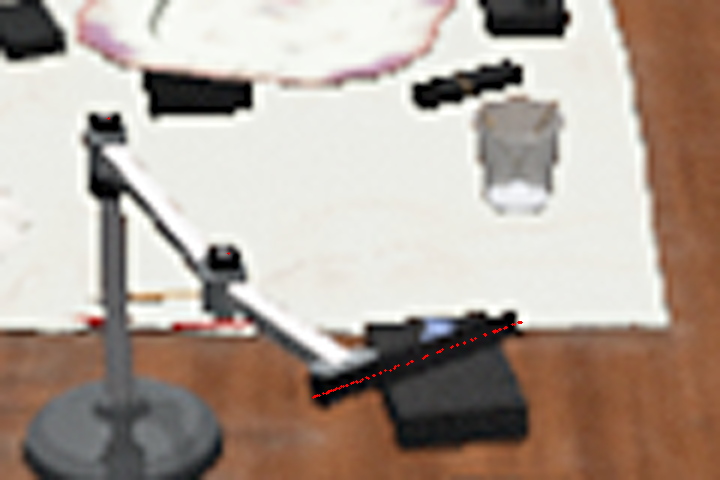

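Run:
```python
from h import *
d=u2(np.radians(125)); tip=np.array([.5545,.2027])
W=lambda h,z:(*(tip+d*h),z,-44.8)
rows([(.2216,.5838,.31,-5),W(.079,.29),W(.081,.270),W(.094,.249),W(.102,.2287),W(.105,.205)])
```

```text
pos [0.2216 0.5838 0.2326] toolx [-0.001 -0.002 -1.   ] y [-0.355 -0.935  0.002] yawY -110.8
[-77.4   0.2  -0. ] twist 0.087
[ -57.   193.8 -381.2] twist 0.782
[ -37.   192.6 -379.5] twist 0.782
[ -16.   185.3 -368.8] twist 0.782
[   4.3  180.8 -362.2] twist 0.782
[  28.   179.  -359.7] twist 0.782
```

Call:
play_rows(steps=[{"linear": [-60,0,0],"twist": 0.1},{"linear": [-77,25,-50],"twist": 0.25},{"linear": [-77,50,-100],"twist": 0.42},{"linear": [-77,76,-150],"twist": 0.6},{"linear": [-77,101,-200],"twist": 0.78}], hand=-1, newtons=20)

```text
t: 0.72
position: [0.3736, 0.4173, 0.3102]
tcp_rot: [1.95, 1.57, -2.34]
ft_force: [1.0, -0.2, 0.4]
opening: 0.0451
```

Run:
```python
from h import *
d=u2(np.radians(125)); tip=np.array([.5545,.2027])
W=lambda h,z:(*(tip+d*h),z,0)
rows([W(.079,.3),W(.079,.29),W(.081,.270),W(.094,.249),W(.102,.2287),W(.105,.205)])
```

```text
pos [0.3736 0.4173 0.3102] toolx [-0. -0. -1.] y [-0.912 -0.41   0.001] yawY -155.8
[  10.3  -62.2 -192.3] twist -0.0
[  20.3  -62.2 -192.3] twist -0.0
[  40.3  -61.8 -190.3] twist -0.0
[  61.3  -59.4 -177.5] twist -0.0
[  81.6  -57.9 -169.7] twist -0.0
[ 105.3  -57.4 -166.7] twist -0.0
```

Call:
play_rows(steps=[{"linear": [0,-20,-60],"twist": 0},{"linear": [0,-40,-120],"twist": 0},{"linear": [5,-62,-180],"twist": 0},{"linear": [10,-62,-192],"twist": 0},{"linear": [20,-62,-192],"twist": 0}])

```text
t: 1.35
position: [0.5092, 0.2693, 0.29]
tcp_rot: [0.278, 1.57, 2.275]
ft_force: [0.3, 0.7, -0.4]
opening: 0.0016
```

Run:
```python
from h import *
snap("p1",np.radians(114.4),np.radians(125),.62)
d=u2(np.radians(125)); tip=np.array([.5545,.2027])
W=lambda h,z:(*(tip+d*h),z,0)
rows([W(.079,.29),W(.081,.270),W(.094,.249),W(.102,.2287),W(.105,.205)])
```

```text
pos [0.5077 0.2703 0.2888] toolx [-0.003 -0.002 -1.   ] y [-0.909 -0.416  0.003] yawY -155.4
[-1.2 -0.2 -3.2] twist -0.0
[18.8  0.1 -1.3] twist -0.0
[39.8  2.4 11.5] twist -0.0
[60.1  3.8 19.4] twist -0.0
[83.8  4.2 22.3] twist -0.0
```

View pics/ov_p1_t.png

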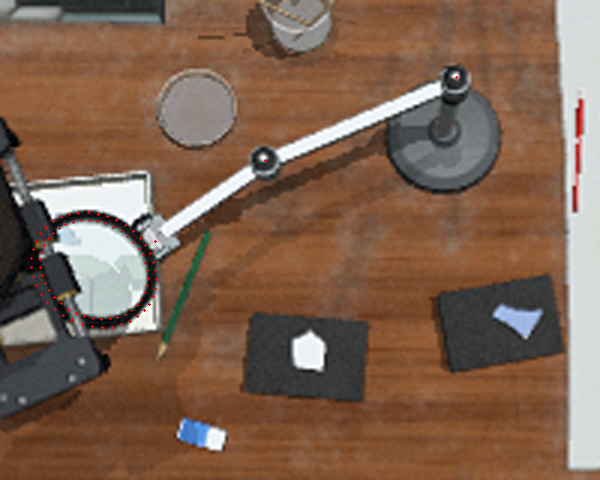

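View pics/ov_p1_s.png

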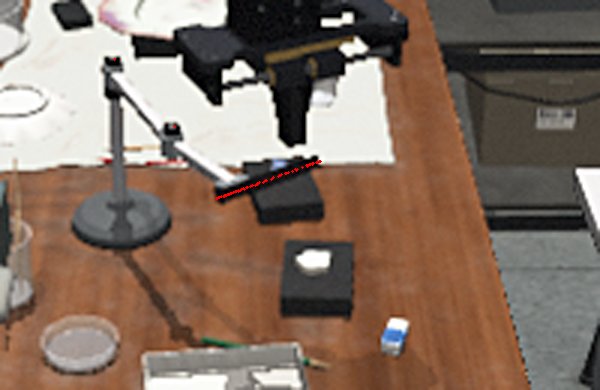

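Call:
play_rows(steps=[{"linear": [10,0,1],"twist": 0},{"linear": [20,0,2],"twist": 0},{"linear": [30,1,9],"twist": 0},{"linear": [41,2,15],"twist": 0},{"linear": [51,3,20],"twist": 0}])

```text
t: 2.08
position: [0.4977, 0.2873, 0.2389]
tcp_rot: [-3.016, 1.571, -1.016]
ft_force: [0.7, -0.7, 1.6]
opening: 0.0004
```

Call:
play_rows(steps=[{"linear": [10,1,4],"twist": 0},{"linear": [20,1,5],"twist": 0},{"linear": [28,1,6],"twist": 0},{"linear": [33,1,6],"twist": 0},{"linear": [34,1,6],"twist": 0}])

```text
t: 2.7
position: [0.4948, 0.2923, 0.2061]
tcp_rot: [-1.197, 1.57, 0.802]
ft_force: [-2.5, 1.5, 4.7]
opening: 0.0003
```

Run:
```python
from h import *
s=ctrl.read_state(); print(s['position'],s['ft_force'],s['t'])
snap("p2",np.radians(114.4),np.radians(125),0)
```

```text
[0.4947885  0.29233709 0.20608715] [-2.49801777  1.51811112  4.68242081] 2.7
```

View pics/ov_p2_t.png

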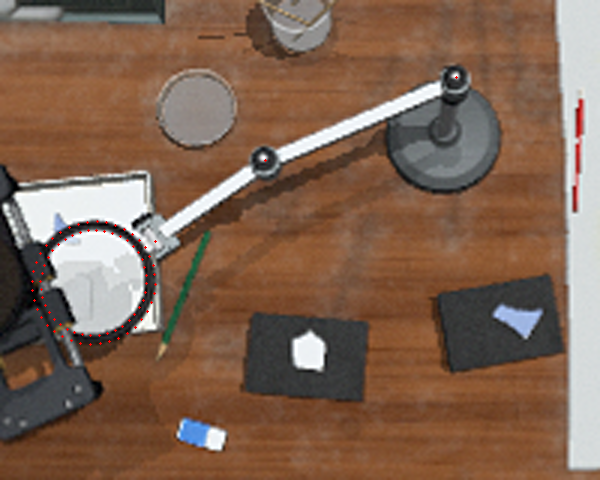

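View pics/ov_p2_s.png

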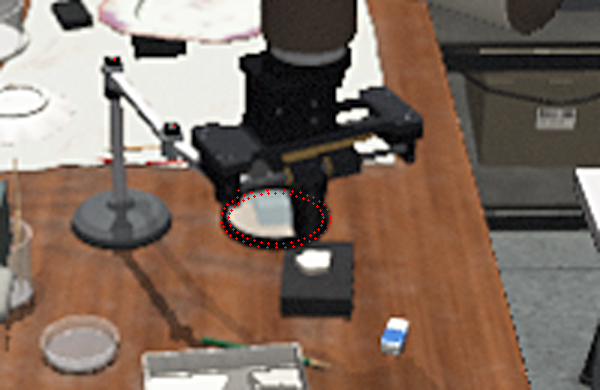

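Call:
play_rows(steps=[{"linear": [2,0,0],"twist": 0},{"linear": [4,0,0],"twist": 0},{"linear": [5,0,0],"twist": 0},{"linear": [5,0,0],"twist": 0},{"linear": [5,0,0],"twist": 0}])

```text
t: 3.42
position: [0.4965, 0.2935, 0.2043]
tcp_rot: [-1.39, 1.563, 0.61]
ft_force: [-3.0, 1.3, 12.2]
opening: 0.0006
```

Call:
play_rows(steps=[{"linear": [-20,0,0],"twist": 0},{"linear": [-50,0,0],"twist": 0},{"linear": [-65,0,0],"twist": 0},{"linear": [-65,0,0],"twist": 0},{"linear": [-65,0,0],"twist": 0}])

```text
t: 4.05
position: [0.494, 0.2915, 0.264]
tcp_rot: [1.723, 1.568, -2.562]
ft_force: [-0.2, -0.1, 0.3]
opening: 0.0006
```

Run:
```python
from h import *
snap("p3",np.radians(114.4),np.radians(125),0)
g=P0+.13*u2(np.radians(114.4))
rows([(*g,.265,0),(*g,.191,0)])
```

```text
pos [0.4941 0.2915 0.2641] toolx [-0.002 -0.002 -1.   ] y [-0.91  -0.415  0.003] yawY -155.5
[  -0.8  -38.  -254. ] twist -0.0
[  73.2  -38.2 -254. ] twist -0.0
```

View pics/ov_p3_t.png

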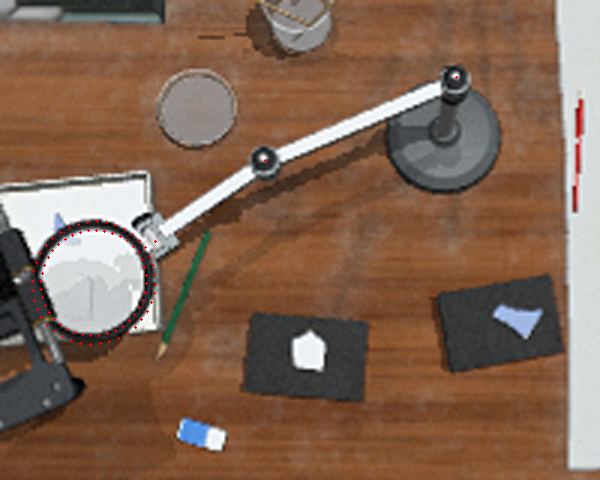

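View pics/ov_p3_s.png

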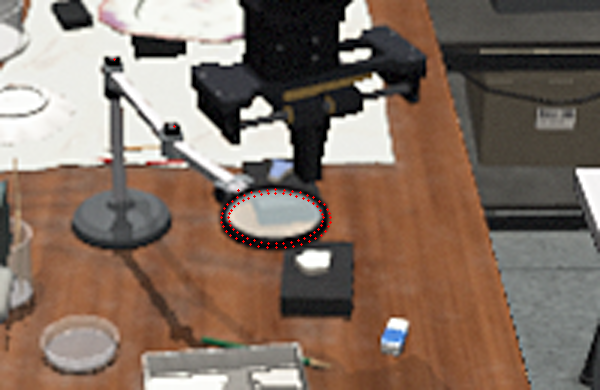

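Released, the lens stays level (the ring matches the level model in both views). Next, straddle the inner bar.

Call:
play_rows(steps=[{"linear": [-10,-10,-60],"twist": 0},{"linear": [-10,-20,-120],"twist": 0},{"linear": [-10,-30,-180],"twist": 0},{"linear": [-5,-38,-240],"twist": 0},{"linear": [0,-38,-254],"twist": 0}], hand=-0.4)

```text
t: 4.78
position: [0.6355, 0.0735, 0.2636]
tcp_rot: [1.525, 1.568, -2.764]
ft_force: [-1.0, 1.1, -1.3]
opening: 0.0257
```

Run:
```python
from h import *
g=P0+.13*u2(np.radians(114.4))
rows([(*g,.265,0),(*g,.191,0)])
s=ctrl.read_state();print(s['opening'],s['joint_velocities'].round(2))
```

```text
pos [0.6355 0.0735 0.2636] toolx [-0.002 -0.001 -1.   ] y [-0.912 -0.411  0.003] yawY -155.7
[-1.4  0.2  3. ] twist -0.0
[72.6 -0.   3. ] twist -0.0
0.025719140952859907 [-0.13  0.06 -0.   -0.02  0.06  0.16]
```

Settling overshoot only. Descend.

Call:
play_rows(steps=[{"linear": [0,0,0],"twist": 0},{"linear": [25,0,1],"twist": 0},{"linear": [50,0,1],"twist": 0},{"linear": [73,0,1],"twist": 0},{"linear": [73,0,1],"twist": 0}])

```text
t: 5.4
position: [0.6323, 0.079, 0.1908]
tcp_rot: [1.383, 1.566, -2.899]
ft_force: [0.0, -0.5, 0.5]
opening: 0.0256
```

Run:
```python
from h import *
snap("p4",np.radians(114.4),np.radians(125),0)
W=[]
for a in np.linspace(0,31,6): W.append((*(P0+.13*u2(np.radians(114.4+a))),.191,a))
rows(W)
```

```text
pos [0.6343 0.0788 0.1936] toolx [ 0.001 -0.    -1.   ] y [-0.909 -0.417 -0.001] yawY -155.4
[ 2.6  1.3 -2.3] twist -0.0
[ 2.6 15.3 -3. ] twist -0.108
[ 2.6 29.2 -5.2] twist -0.216
[ 2.6 42.8 -8.9] twist -0.325
[  2.6  55.9 -14.1] twist -0.433
[  2.5  68.3 -20.6] twist -0.541
```

View pics/ov_p4_s.png

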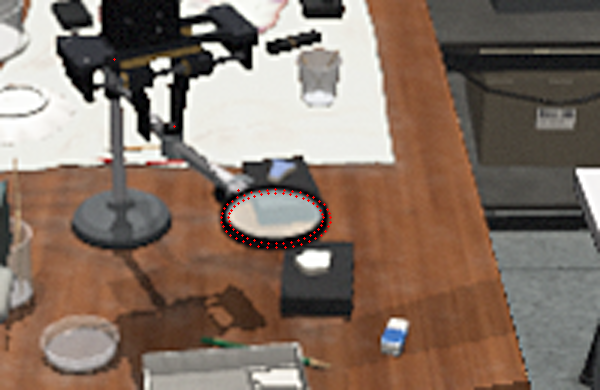

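View pics/ov_p4_t.png

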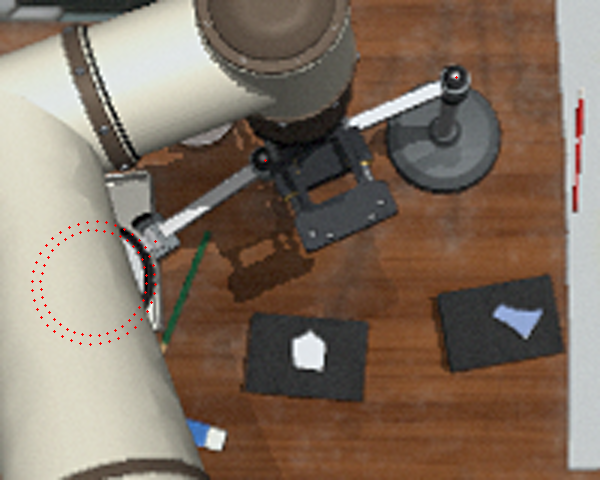

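Call:
play_rows(steps=[{"linear": [0,3,0],"twist": -0.02},{"linear": [0,8,0],"twist": -0.06},{"linear": [0,15,-1],"twist": -0.12},{"linear": [0,24,-2],"twist": -0.18},{"linear": [0,32,-4],"twist": -0.25}], hand=-0.62)

```text
t: 6.12
position: [0.611, 0.0639, 0.1942]
tcp_rot: [-1.778, 1.556, 0.475]
ft_force: [7.3, 7.2, -6.0]
opening: 0.0169
```

Run:
```python
from h import *
W=[]
for a in np.linspace(16,32,5): W.append((*(P0+.13*u2(np.radians(114.4+a))),.191,a-14.3))
rows(W); print(ctrl.read_state()['opening'])
```

```text
pos [0.611  0.0639 0.1942] toolx [ 0.013  0.007 -1.   ] y [-0.776 -0.63  -0.014] yawY -140.9
[ 3.1 10.3 -0.8] twist -0.03
[ 2.9 19.4 -1.4] twist -0.099
[ 2.8 28.4 -2.5] twist -0.169
[ 2.7 37.3 -4.3] twist -0.239
[ 2.6 46.  -6.7] twist -0.309
0.016888521664753485
```

Call:
play_rows(steps=[{"linear": [0,8,0],"twist": -0.06},{"linear": [0,17,-1],"twist": -0.13},{"linear": [0,26,-3],"twist": -0.2},{"linear": [0,35,-5],"twist": -0.27},{"linear": [0,40,-6],"twist": -0.31}])

```text
t: 6.75
position: [0.5825, 0.0345, 0.1942]
tcp_rot: [-1.976, 1.558, 0.586]
ft_force: [5.8, 9.2, -2.5]
opening: 0.0166
```

Run:
```python
from h import *
s=ctrl.read_state();print(s['position'],s['ft_force']);v=s['position'][:2]-P0;print(np.degrees(np.arctan2(v[1],v[0])))
snap("p5",np.radians(145),np.radians(155.6),0)
```

```text
[0.58246282 0.03447023 0.19415677] [ 5.80911788  9.221439   -2.53558681]
143.95080031329286
```

View pics/ov_p5_t.png

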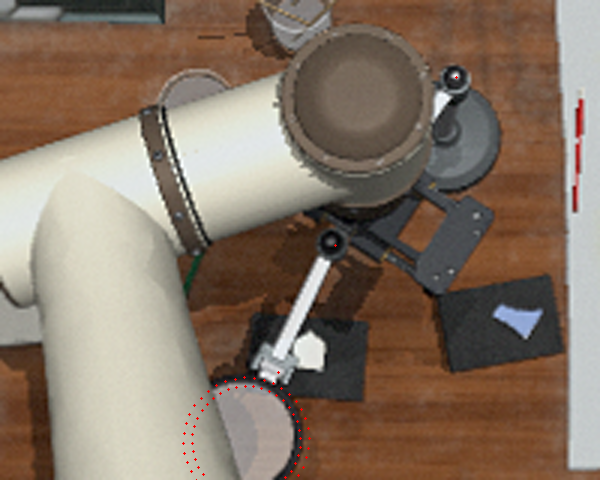

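View pics/ov_p5_s.png

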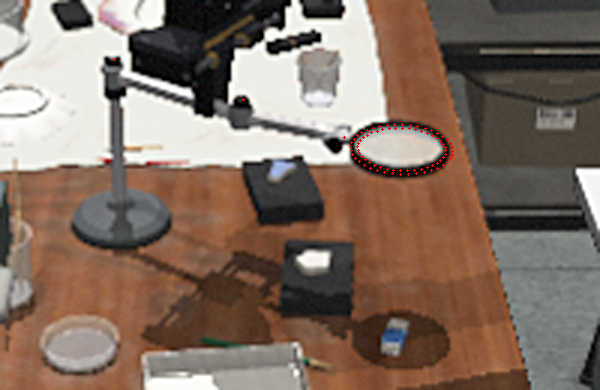

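Call:
play_rows(steps=[{"linear": [0,-3,0],"twist": 0},{"linear": [0,-6,0],"twist": 0},{"linear": [-20,-6,0],"twist": 0},{"linear": [-50,-6,0],"twist": 0},{"linear": [-75,-6,0],"twist": 0}])

```text
t: 7.48
position: [0.5824, 0.0354, 0.269]
tcp_rot: [2.638, 1.57, -1.086]
ft_force: [0.4, -0.4, -0.3]
opening: 0.0164
```

Run:
```python
from h import *
for b in [145,145.3]:
    e=P0+.17*u2(np.radians(b)); S=np.array([.506,-.110]); v=S-e; print(e,np.degrees(np.arctan2(v[1],v[0]))+360,np.linalg.norm(v))
snap("p6",np.radians(145),np.radians(158),0)
e=P0+.17*u2(np.radians(145)); d=u2(np.radians(158))
rows([(*(e+.065*d),.265,a) for a in (0,13,)])
```

```text
[0.54854415 0.05530799] 255.56739940859003 0.17069486767086214
[0.54803551 0.05457752] 255.67214201606353 0.16986095522495998
pos [0.584  0.0357 0.2713] toolx [ 0.007  0.001 -1.   ] y [-0.55  -0.835 -0.004] yawY -123.4
[  5.7  15.9 104.1] twist -0.0
[  5.7  15.9 104.1] twist -0.227
```

View pics/ov_p6_t.png

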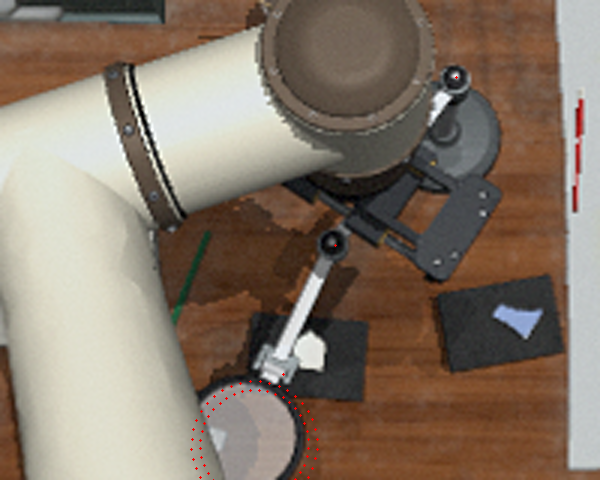

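View pics/ov_p6_s.png

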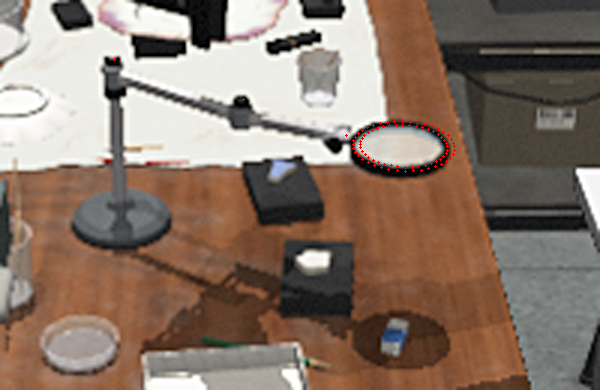

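Run:
```python
from h import *
s=ctrl.read_state(); print(s['qpos'].round(3))
e=P0+.17*u2(np.radians(145)); d=u2(np.radians(156))
rows([(*(e+.072*d),z,9.4) for z in (.265,.191)])
```

```text
[ 0.338  0.29  -0.038  0.002 -1.237  0.649]
pos [0.584  0.0357 0.2713] toolx [ 0.007  0.001 -1.   ] y [-0.55  -0.835 -0.004] yawY -123.4
[  5.6  14.8 111.5] twist -0.164
[ 79.6  15.1 111.8] twist -0.164
```

Call:
play_rows(steps=[{"linear": [0,3,25],"twist": 0.18},{"linear": [0,6,50],"twist": 0.36},{"linear": [0,9,75],"twist": 0.54},{"linear": [0,12,95],"twist": 0.72},{"linear": [3,15,111],"twist": 0.9}])

```text
t: 8.2
position: [0.4805, 0.0843, 0.264]
tcp_rot: [1.849, 1.57, -2.781]
ft_force: [0.0, -0.4, -0.6]
opening: 0.0167
```

Call:
play_rows(steps=[{"linear": [0,0,0],"twist": 0.18},{"linear": [0,0,0],"twist": 0.36},{"linear": [0,0,0],"twist": 0.54},{"linear": [0,0,0],"twist": 0.72},{"linear": [0,0,0],"twist": 0.9}])

```text
t: 8.82
position: [0.481, 0.084, 0.2637]
tcp_rot: [2.782, 1.569, -2.749]
ft_force: [-0.1, -0.5, 0.1]
opening: 0.017
```

Call:
play_rows(steps=[{"linear": [0,0,0],"twist": 0.18},{"linear": [0,0,0],"twist": 0.36},{"linear": [0,0,0],"twist": 0.54},{"linear": [0,0,0],"twist": 0.72},{"linear": [0,0,0],"twist": 0.9}], hand=-0.4)

```text
t: 9.45
position: [0.481, 0.084, 0.2637]
tcp_rot: [-2.602, 1.569, -2.75]
ft_force: [0.3, 0.1, 0.1]
opening: 0.026
```

Call:
play_rows(steps=[{"linear": [0,0,0],"twist": 0.14},{"linear": [0,0,0],"twist": 0.28},{"linear": [0,0,0],"twist": 0.28},{"linear": [0,0,0],"twist": 0.28},{"linear": [0,0,0],"twist": 0.28}])

```text
t: 10.07
position: [0.4816, 0.0843, 0.2644]
tcp_rot: [-2.248, 1.571, -2.669]
ft_force: [0.2, -0.9, 0.3]
opening: 0.0261
```

Run:
```python
from h import *
s=ctrl.read_state(); print(s['qpos'].round(3),s['opening'],s['t'])
snap("p7",np.radians(145),np.radians(156),0)
e=P0+.17*u2(np.radians(145)); d=u2(np.radians(156))
rows([(*(e+.072*d),z,0) for z in (.265,.191)])
```

```text
[ 0.506  0.128 -0.263 -0.    -1.18  -2.497] 0.026121945586201473 10.075
pos [0.4816 0.0844 0.2645] toolx [-0. -0. -1.] y [ 0.408  0.913 -0.   ] yawY 65.9
[-0.5  0.6  1. ] twist -0.0
[73.5  0.7  1. ] twist -0.0
```

View pics/ov_p7_s.png

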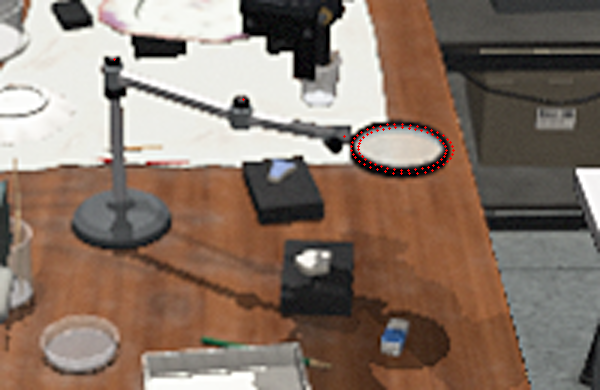

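View pics/ov_p7_t.png

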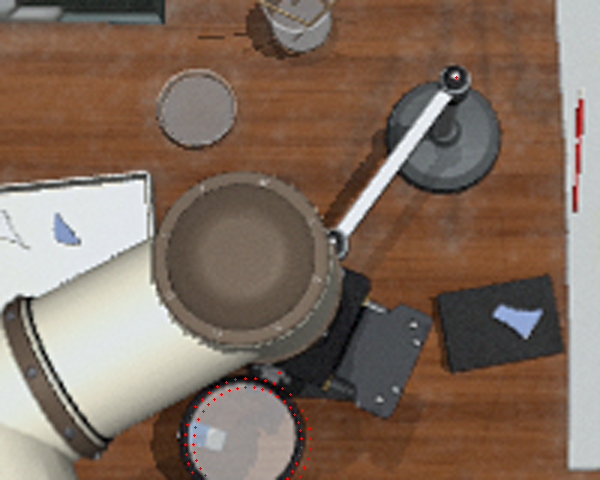

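Call:
play_rows(steps=[{"linear": [15,3,1],"twist": 0.03},{"linear": [35,3,1],"twist": 0.03},{"linear": [55,3,1],"twist": 0.03},{"linear": [74,3,1],"twist": 0.03},{"linear": [74,3,1],"twist": 0.03}])

```text
t: 10.8
position: [0.4826, 0.0863, 0.1883]
tcp_rot: [-2.27, 1.566, -2.721]
ft_force: [-0.5, -0.1, -0.2]
opening: 0.0261
```

Run:
```python
from h import *
s=ctrl.read_state(); print(s['position'],s['ft_force'])
snap("p8",np.radians(145),np.radians(154),0)
e=P0+.17*u2(np.radians(145))
for a0 in (154,):
  rows([(*(e+.072*u2(np.radians(a0+a))),.191,a) for a in (0,5,12,20,28,36)])
```

```text
[0.48258498 0.08628242 0.18834218] [-0.49019236 -0.0622819  -0.23668736]
pos [0.484  0.0868 0.1905] toolx [-0. -0. -1.] y [ 0.436  0.9   -0.   ] yawY 64.1
[-0.5 -0.  -0.2] twist -0.0
[-0.5 -6.3  0.1] twist -0.087
[ -0.5 -15.    1.3] twist -0.209
[ -0.5 -24.7   4.1] twist -0.349
[ -0.5 -33.9   8.1] twist -0.489
[ -0.5 -42.4  13.4] twist -0.628
```

View pics/ov_p8_s.png

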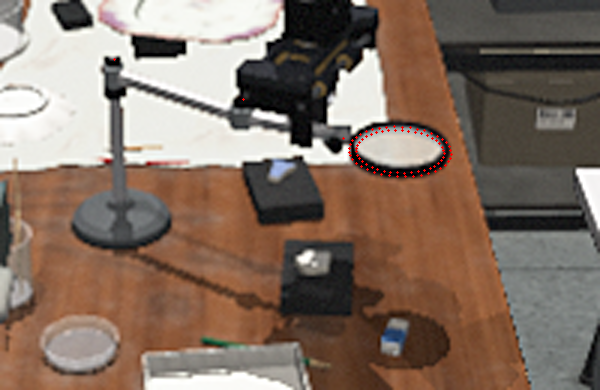

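View pics/ov_p8_t.png

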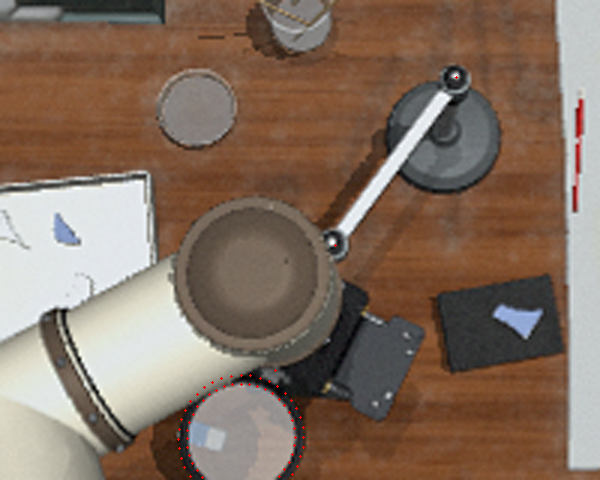

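Call:
play_rows(steps=[{"linear": [0,-3,0],"twist": -0.04},{"linear": [0,-9,1],"twist": -0.13},{"linear": [0,-16,2],"twist": -0.22},{"linear": [0,-24,4],"twist": -0.34},{"linear": [0,-32,7],"twist": -0.45}], hand=-0.62)

```text
t: 11.52
position: [0.478, 0.0563, 0.1917]
tcp_rot: [0.551, 1.564, 0.554]
ft_force: [2.4, 3.8, -1.9]
opening: 0.0168
```

Call:
play_rows(steps=[{"linear": [0,-6,0],"twist": -0.09},{"linear": [0,-13,1],"twist": -0.18},{"linear": [0,-19,2],"twist": -0.26},{"linear": [0,-25,4],"twist": -0.35},{"linear": [0,-32,7],"twist": -0.45}])

```text
t: 12.15
position: [0.485, 0.0243, 0.192]
tcp_rot: [0.081, 1.564, 0.533]
ft_force: [1.3, 3.4, 0.3]
opening: 0.0166
```

Run:
```python
from h import *
s=ctrl.read_state(); print(s['position'],s['ft_force'],s['opening'],s['qpos'].round(2))
b=204
snap("p9",np.radians(145),np.radians(b),0)
e=P0+.17*u2(np.radians(145)); v=s['position'][:2]-e; print(np.degrees(np.arctan2(v[1],v[0]))%360,np.linalg.norm(v))
rows([(*(e+.072*u2(np.radians(a))),.191,0) for a in (206,)])
```

```text
[0.48499568 0.02425684 0.19197971] [1.29925367 3.44774501 0.33234947] 0.016612002504910867 [ 0.38  0.18 -0.39 -0.   -0.99 -1.5 ]
206.04113170710298 0.07072894104679697
pos [0.4841 0.0231 0.1916] toolx [ 0.003  0.001 -1.   ] y [-0.433  0.901 -0.   ] yawY 115.7
[0.6 0.7 0. ] twist -0.0
```

View pics/ov_p9_s.png

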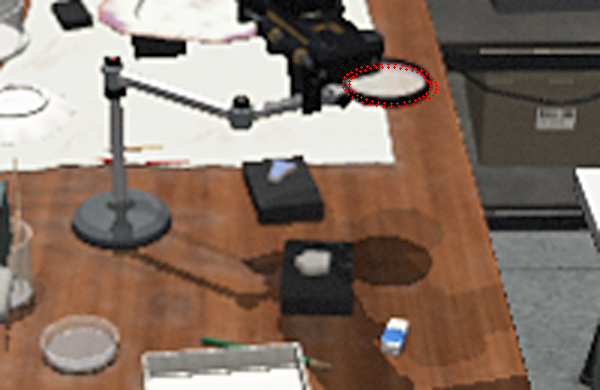

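View pics/ov_p9_t.png

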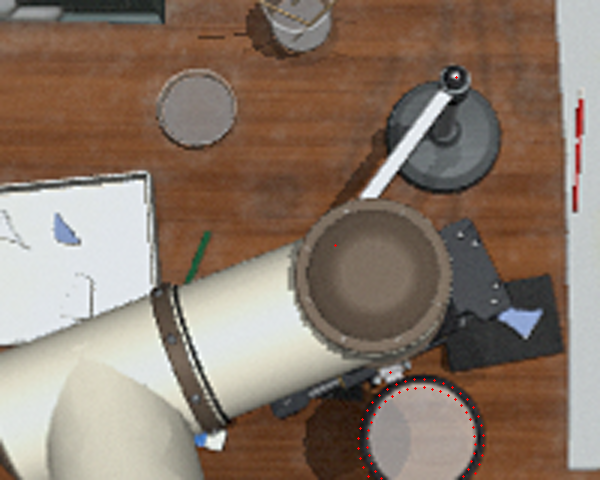

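Call:
play_rows(steps=[{"linear": [0,-6,0],"twist": -0.09},{"linear": [0,-13,1],"twist": -0.18},{"linear": [0,-19,2],"twist": -0.26},{"linear": [0,-25,4],"twist": -0.35},{"linear": [0,-32,7],"twist": -0.45}])

```text
t: 12.88
position: [0.5035, -0.002, 0.1912]
tcp_rot: [0.04, 1.569, 0.94]
ft_force: [-1.3, 4.1, 2.2]
opening: 0.0164
```

Call:
play_rows(steps=[{"linear": [0,-6,0],"twist": -0.09},{"linear": [0,-13,1],"twist": -0.18},{"linear": [0,-19,2],"twist": -0.26},{"linear": [0,-25,4],"twist": -0.35},{"linear": [0,-27,5],"twist": -0.39}])

```text
t: 13.5
position: [0.5269, -0.0155, 0.1908]
tcp_rot: [1.676, 1.569, 2.964]
ft_force: [-3.4, 2.9, 1.1]
opening: 0.0166
```

Run:
```python
from h import *
s=ctrl.read_state(); print(s['position'],s['ft_force'],s['opening'],s['qpos'].round(2))
b=255
snap("q1",np.radians(145),np.radians(b),0)
e=P0+.17*u2(np.radians(145)); v=s['position'][:2]-e; print(np.degrees(np.arctan2(v[1],v[0]))%360,np.linalg.norm(v))
rows([(*(e+.072*u2(np.radians(a))),.191,0) for a in (255.6,)])
```

```text
[ 0.52690573 -0.01552584  0.19083192] [-3.37513426  2.89576563  1.1456241 ] 0.016606455958015617 [ 0.28  0.26 -0.29 -0.   -1.02 -0.56]
253.0130559546469 0.07406519581279698
pos [ 0.5271 -0.0156  0.1908] toolx [-0.001  0.    -1.   ] y [-0.96   0.28   0.001] yawY 163.7
[-0.2 -3.   2.1] twist -0.0
```

View pics/ov_q1_s.png

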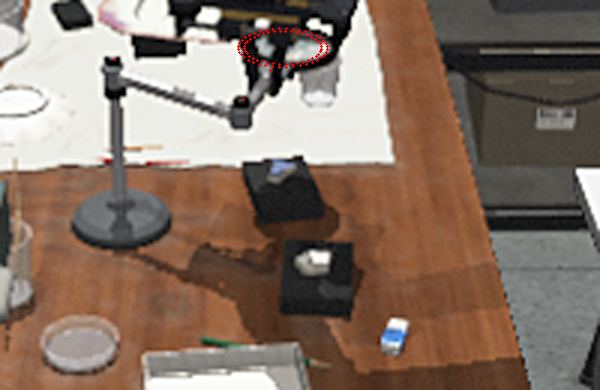

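View pics/ov_q1_t.png

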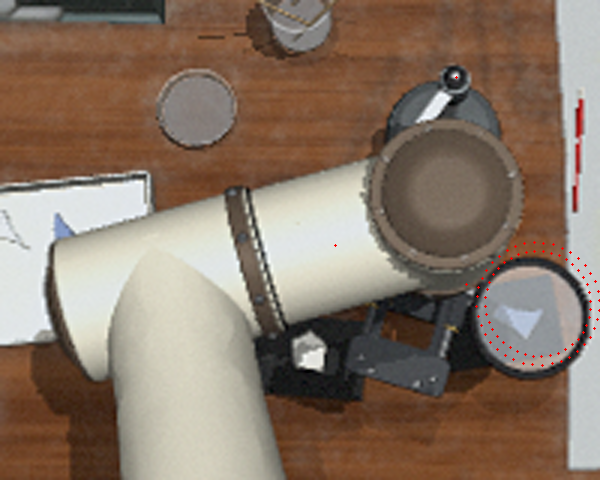

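Call:
play_rows(steps=[{"linear": [0,-2,0],"twist": -0.03},{"linear": [0,-5,1],"twist": -0.06},{"linear": [0,-7,1],"twist": -0.09},{"linear": [0,-7,1],"twist": -0.09},{"linear": [0,-7,1],"twist": -0.09}])

```text
t: 14.22
position: [0.5346, -0.0169, 0.1904]
tcp_rot: [-2.817, 1.571, -1.439]
ft_force: [-2.2, -0.6, -0.2]
opening: 0.0165
```

Run:
```python
from h import *
s=ctrl.read_state(); print(s['position'],s['ft_force'])
b=255.6
snap("q2",np.radians(145),np.radians(b),0)
```

```text
[ 0.53462305 -0.01692607  0.19036961] [-2.17603515 -0.61302229 -0.1655267 ]
```

View pics/ov_q2_t.png

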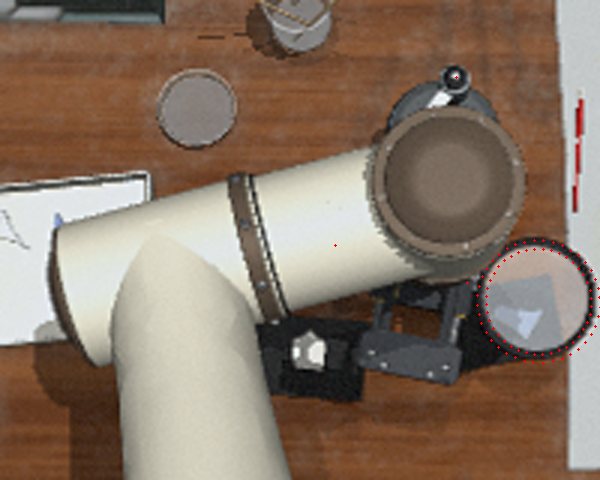

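Call:
play_rows(steps=[{"linear": [0,2,0],"twist": 0},{"linear": [0,3,0],"twist": 0},{"linear": [-25,3,0],"twist": 0},{"linear": [-60,3,0],"twist": 0},{"linear": [-90,3,0],"twist": 0}])

```text
t: 14.95
position: [0.5322, -0.016, 0.2821]
tcp_rot: [-1.226, 1.569, 0.153]
ft_force: [0.4, 0.3, -0.3]
opening: 0.0166
```

Run:
```python
from h import *
rows([(.40,.25,.30,0)])
```

```text
pos [ 0.5322 -0.016   0.2821] toolx [ 0.002  0.    -1.   ] y [-0.982  0.191 -0.002] yawY 169.0
[-18.1 180.4 235.9] twist -0.0
```

Call:
play_rows(steps=[{"linear": [-20,30,45],"twist": 0},{"linear": [-20,60,85],"twist": 0},{"linear": [-20,90,125],"twist": 0},{"linear": [-20,120,165],"twist": 0},{"linear": [-20,150,205],"twist": 0}])

```text
t: 15.58
position: [0.4229, 0.2154, 0.301]
tcp_rot: [-0.625, 1.569, 0.754]
ft_force: [0.8, 0.1, -0.1]
opening: 0.0163
```

Run:
```python
from h import *
b=256
snap("q3",np.radians(145),np.radians(b),0)
A=cv2.imread("pics/top_q3.png"); cv2.imwrite("pics/q3z.png",cv2.resize(A[160:260,310:410],None,fx=6,fy=6,interpolation=cv2.INTER_CUBIC))
```

```text
(no output)
```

View pics/ov_q3_t.png

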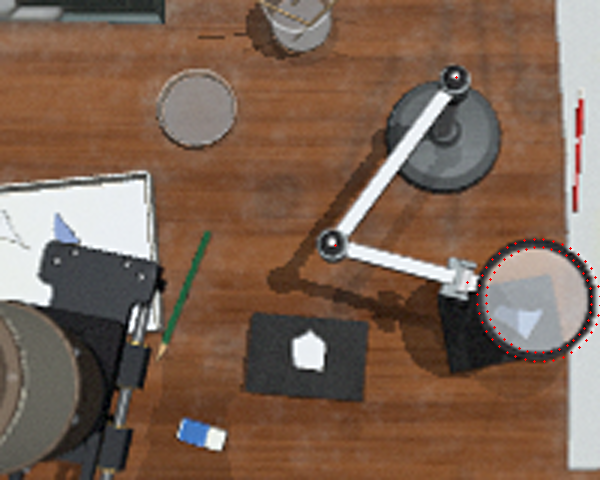

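View pics/q3z.png

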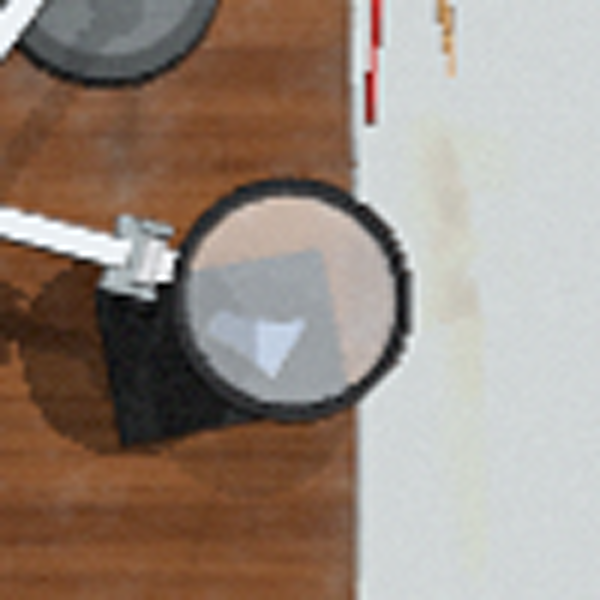

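View pics/ov_q3_s.png

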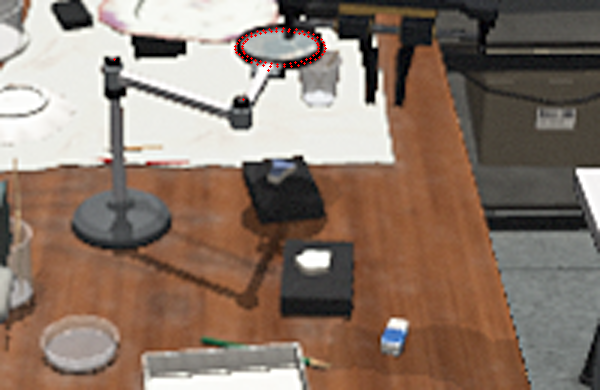

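Run:
```python
from h import *
np.set_printoptions(precision=4,suppress=True)
from scipy.optimize import least_squares
A=cv2.imread("pics/top_q3.png").astype(int)
print("ring ctr by eye",atz("top",310+292.5/6-.5,160+299.5/6-.5,.192))
# inner ring edge (top inner rim 196 / bottom 184 mixed)
print("inner by eye",atz("top",310+(187+397)/12-.5,160+(196+406)/12-.5,.19))
# kinematic fit via wheel centres + ring
obs={}
e=P0+.17*u2(np.radians(145)); print("model lens",e+.17*u2(np.radians(256)))
# sherd now (through glass) and before
B=cv2.imread("pics/top0.png").astype(int)
sub=np.s_[200:235,335:375]
m=(B[...,0]>130)&(B[...,0]>B[...,2]+20); v,u=np.nonzero(m[sub]); u=u+335;v=v+200
P=np.array([atz("top",a,b,.033)[:2] for a,b in zip(u,v)])
from scipy.spatial import ConvexHull
c=np.array([.5078,-.11]);print("centroid",P.mean(0),"bbox",P.min(0),P.max(0))
for L in (atz("top",310+292.5/6-.5,160+299.5/6-.5,.192)[:2],e+.17*u2(np.radians(256))):
    print("offset",L-P.mean(0),"max dist",np.linalg.norm(P-L,axis=1).max())
```

```text
ring ctr by eye [ 0.5074 -0.107   0.192 ]
inner by eye [ 0.5071 -0.107   0.19  ]
model lens [ 0.5074 -0.1096]
centroid [ 0.5065 -0.1102] bbox [ 0.4921 -0.1317] [ 0.5175 -0.0893]
offset [0.0009 0.0033] max dist 0.025772148346103897
offset [0.0009 0.0006] max dist 0.023223746702924104
```

```bash
python3 -c "
from plant import ctrl
s=ctrl.read_state();print(s['t'],abs(s['joint_velocities']).max(),s['ft_force'])
print(ctrl.job_done())"
```

```text
15.675 0.06621245829676753 [ 0.08528296 -1.30051227  0.26954586]
the job is handed in; nothing more can be done
None
```

The magnifier is set up over the pointed sherd, and I handed the job in at t = 15.7 s with the arm clear of everything.

**What I did:**
1. I pressed the raised lens down onto its stop with closed fingertips, 12 N at the stop.
2. I swung the inner bar about 31° counter-clockwise with the jaws loosely round it.
3. I swung the outer bar about 101° the same way, made one small correction from the picture, then let go and backed off.

**Last checks:**
- **Level:** the ring matches the level-lens model in both views after release.
- **Centring:** the lens centre is 1 to 3.5 mm from the sherd's centroid. The kinematic model and the picked ring outline disagree by about 2.6 mm in y.
- **Whole sherd in the ring:** its farthest point is about 26 mm from the lens centre, against a 43 mm inner radius.
- **Everything else:** by eye in the pictures, the pads, both sherds, the eraser and the cup look unmoved. I did not measure this.

No check failed.

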